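Shut the shaker lid and press start

ROBOT

A 6-joint arm with a two-finger parallel gripper is mounted at the origin on the work surface. World frame = base frame: x ahead of the robot, y to its left, z up, the work surface at z = 0. Lengths are in m, angles in rad, forces in N, time in s.
With the tool pointing down it reaches from about 0.3 to 0.775 m from the base axis. Payload 14.6 kg.
Tool frame: the origin (TCP) lies between the finger pads, 19 mm behind the fingertips; this is the grasp point; z points along the fingers, y is the line along which they close (so a half turn about z gives the same grasp; the last joint's range is limited). The gripper opens to 94 mm and grips with 3 to 60 N. Pads are 16 mm wide; open, the fingers measure 119 mm over their backs; the gripper's body (75 mm by 177 mm) begins 78 mm behind the grasp point.
Start: joints at [-1.417, 0.3, 1.521, -0, 1.321, -0.067], TCP at [0.12, -0.537, 0.224] pointing down, gripper open.
Joint ranges: [-3.03, 3.03], [-0.79, 2.21], [0.23, 2.52], [-1.04, 4.18], [0, 3.07], [-2.55, 2.55]. Speed limits (rad/s): [2.22, 2.22, 2.57, 3.14, 3.14, 3.14].

INTERFACE

Orientations are given as [roll, pitch, yaw] about the fixed x, y, z axes, in that order (R = Rz(yaw) Ry(pitch) Rx(roll)).
In Python, from station import ctrl gives the robot as it stands. The module is installed in compiled form; this text tells all that it offers.
- The arm moves only by the tool carry_out, never from a script. Its argument "commands" is a list of rows, each a list of 3 entries, a list of its own where there are three numbers: the closure, from 0 (fully open) to 1 (shut), then the shift along the tool's x, y, z in mm, then the turn, a rotation vector about the tool's x, y, z in rad. In form: [[gripper, [tx, ty, tz], [wx, wy, wz]], ...]. A call has 1 to 10 rows; each row shifts and turns the commanded pose from where the row before left it, along the tool's axes as they then stand; what a row does not reach is not made up. A row lasts 1/8 s, in which the tool goes at most 62.5 mm and 10.7 degrees, less where a joint would pass 70% of its speed; a pose out of reach is approached as far as the arm can. A call with a gripper value outside its range is refused whole. The fingers move at their own pace and stop on an object; "squeeze" is the grip in N (left out, the last holds). Time passes only in rows, so rows that do not move let the fingers close. It gives the time, the measured TCP pose, the force, the opening and the grip force at its end, in the units of the state.
- ctrl.get_obs(): the state, without advancing time (a new reading comes with each control period).
- ctrl.camera(name): name is "scene" or "top"; returns a dict with "img" (384x512x3 uint8, blue, green, red), "camera_matrix" (3x3 intrinsics, pixels), "rvec" (rotation vector, rad) and "tvec" (3), from world to camera coordinates, as OpenCV has them. Camera axes: x right, y down, z forward; pixel columns grow to the right and rows downward; lengths in m; the calibration is good to about 2 mm. A picture is of the moment at which its call begins. There is no depth.
- ctrl.hand_in(): hands the job in; it is judged then, once.
Trained networks look in the newest picture that a camera, given by its name, has taken for a name from the list of things; names that differ only in an ending like _2 or _b are one class to them, and where a whole thing is asked for, a point or a joint stands for the part that bears it (a point fixed in the world has none). Each returns a list of dicts, best first, with "score" (0 to 1); they miss things now and then, are a little off and sometimes report something else, mostly with a low value. They report only what shows in the picture. A call takes as long as a camera call.
- ctrl.outline_of(thing, camera): "region" (384x512 bool, what is visible of it).
- ctrl.place_of(thing, camera): "at" ([x, y, z] in m, in world coordinates, good to about 4 mm: a listed point, or the origin of a listed thing).
The state is a dict: "time_s": time; "qpos": joint angles; "joint_vel": joint speeds; "tau": joint torques, N m; "ee_pos": TCP position; "eef_rot": TCP orientation; "force": force on the tool from outside, world axes, zero at the start; "moment": the same for the moment, N m; "grip_width": finger opening in m; "grip_force": force on a finger pad.
Only numpy, scipy, OpenCV 4.12 (cv2) and the standard library are available. Lean on these libraries where they do the work, as an engineer would, in place of code of your own. Each camera call takes 0.05 s, during which the arm holds its last target. There are 200 camera calls.

TASK

Start the tube shaker: with the fingertips push its open amber lid down until it is fully shut, and only then press the green button gently all the way down, let it spring back, and draw the hand well clear. Leave the yellow, red and blue buttons alone, do not swing the lid further open, and do not shove or lift anything on the bench or the little vial on the console.

Things in the scene. Friction and masses are not known exactly. Their poses are not given: they have to be found in the camera images.
- shaker: white tube shaker, fixed, 270 mm deep (its x), 320 mm wide (its y). Origin: centre of its underside; x points from the console at its front to the lid hinge at its back, z up. The front 80 mm is a low console, top at z = 60 mm, with four round buttons in a row along y at x = -96 mm; behind it (x -55 to 135 mm) the housing is 100 mm high and carries the lid
- lid (a joint): lid angle: 0 fully shut and level, grows as the free front edge swings up (starts at 0.35 to 0.7 rad). Flat amber pane with grey border, 175 mm from hinge to free edge, 300 mm wide, 10 mm thick, no handle, about 0.2 kg. Its stiff hinge holds it wherever it is left: it does not fall shut. Pushing down takes 1 to 3 N until it meets the housing, a hard stop
- lid_edge (a point): middle of the lid's free front edge, on its upper face (110 mm above the bench when shut); moves with the lid
- lid_hinge (a point): middle of the lid's hinge line (along the shaker's y), at x = 125 mm, z = 100 mm in the shaker's frame, on the lid's underside
- green (a joint): travel of the green button (START, the one to press): 0 is up, 0.006 m is fully down; springs back. It starts to move at 1.5 N and is fully down at 5 N
- green_top (a point): centre of the green button's top face (28 mm across, 78 mm above the bench when up); moves with the button. Neighbouring buttons are 55 mm apart; their order differs from start to start
- yellow (a joint): travel of the yellow button (must be left alone): 0 is up, 0.006 m is fully down; springs back. It starts to move at 1.5 N and is fully down at 5 N
- yellow_top (a point): centre of the yellow button's top face (28 mm across, 78 mm above the bench when up); moves with the button. Neighbouring buttons are 55 mm apart; their order differs from start to start
- red (a joint): travel of the red button (must be left alone): 0 is up, 0.006 m is fully down; springs back. It starts to move at 1.5 N and is fully down at 5 N
- red_top (a point): centre of the red button's top face (28 mm across, 78 mm above the bench when up); moves with the button. Neighbouring buttons are 55 mm apart; their order differs from start to start
- blue (a joint): travel of the blue button (must be left alone): 0 is up, 0.006 m is fully down; springs back. It starts to move at 1.5 N and is fully down at 5 N
- blue_top (a point): centre of the blue button's top face (28 mm across, 78 mm above the bench when up); moves with the button. Neighbouring buttons are 55 mm apart; their order differs from start to start
- green_base: fixed round black housing of the green button, 44 mm across, 12 mm high, on the console; origin at the centre of its underside
- vial: small glass vial, 24 mm across, 45 mm tall, orange cap; stands loose on the shaker's console beside the row of buttons. Origin: centre of its underside
- bottle: clear glass bottle, 70 mm across, 150 mm tall, blue cap, loose on the bench left of the shaker. Origin: centre of its underside
- rack: green tube rack 100 x 70 x 50 mm (62 mm with tube caps), loose on the bench right of the shaker. Origin: centre of its underside
- timer: orange lab timer, 60 x 60 x 18 mm, loose on the bench near the robot. Origin: centre of its underside
- marker: white pen with blue cap, 130 mm long, 17 mm thick, lying loose on the bench near the robot. Origin: centre of its underside (for the pen, a point on its underside near its middle)
- beaker: clear open beaker, 80 mm across, 100 mm tall, loose on the bench far left. Origin: centre of its underside
- jar: amber jar with white cap, 80 mm across, 110 mm tall, loose on the bench far right. Origin: centre of its underside

How it is judged:
On the way, in this order (a step that is already met when the one before it is completed fails the run):
1. the lid is fully shut (value of joint lid below 0.04 rad), for 0.2 s.
2. the green button is pressed down, with the lid shut (value of joint green above 0.0045 m and value of joint lid below 0.04 rad), for 0.05 s.
3. the green button has sprung back (value of joint green below 0.0015 m), for 0.1 s.
At the end, for the whole second after the job is handed in: lid within 0.04 rad of shut, all four buttons up (within 1.5 mm), TCP more than 80 mm from the green button, every loose thing at rest and within 20 mm of where it stood (value of joint lid below 0.04 rad and value of joint each of green, yellow, red, blue below 0.0015 m and distance between the grasp point and green_top above 0.08 m and distance of each of vial, bottle, rack, timer, marker, beaker, jar from where it was at the start of the episode below 0.02 m and linear speed of each of vial, bottle, rack, timer, marker, beaker, jar below 0.02 m/s); the robot touches nothing.
It fails at once if the green button was pressed (over 3 mm) before the lid was shut (0.06 rad) (value of joint green above 0.003 m and value of joint lid above 0.06 rad).
It fails at once if the yellow, red or blue button was pressed (over 2 mm) (value of joint any of yellow, red, blue above 0.002 m).
It fails at once if the green button was pushed harder than 30 N (contact force between the arm and green_base above 30 N).
It fails at once if the shaker or its lid was struck or pushed harder than 60 N (contact force between the arm and shaker above 60 N).
It fails at once if the lid was swung further open (over 0.85 rad), or a loose thing was shoved or lifted (over 20 mm) (value of joint lid above 0.85 rad or distance of any of vial, bottle, rack, timer, marker, beaker, jar from where it was at the start of the episode above 0.02 m).
It also fails if it takes over 38 s, if anything falls off the work surface, if the arm or the gripper's body presses on something with over 40 N, if the wrist force passes 120 N, or if a joint passes its speed limit or range.

## Working session

There is one attempt and no reset: what is moved stays moved. The work goes in short steps, Python scripts to look and compute and a tool call to move; the robot and the scene stay as the last step left them, time stands still between calls to the robot, and variables do not carry over. Pictures are saved under pics/ and viewed, at most 10 in all, crops included, and the job is handed in when it is done.

Besides the shell and the picture viewer there is one more tool, called after "Request:" as name(argument=value, ...), one argument or row to a line, values as JSON. carry_out: Moves the arm, as the interface text tells. Its arguments: {"type":"object","properties":{"commands":{"type":"array","items":{"type":"array"}},"squeeze":{"type":"number"}},"required":["commands"]}

```bash
mkdir -p pics
python3 - <<'E'
from station import ctrl
import cv2, numpy as np
ims=[]
for c in ("scene","top"):
    d=ctrl.camera(c); ims.append(d["img"]); cv2.imwrite(f"pics/{c}0.png",d["img"])
    for t in ("shaker","lid_edge","lid_hinge","green_top","yellow_top","red_top","blue_top","vial","green_base","bottle","rack","timer","marker"):
        r=ctrl.place_of(t,c)
        print(c,t,[(np.round(x["at"],3).tolist(),round(x["score"],2)) for x in r[:2]])
o=ctrl.get_obs(); print(o["time_s"],o["ee_pos"],o["eef_rot"],o["force"])
E
```

```text
scene shaker [([0.591, -0.006, -0.003], 0.74)]
scene lid_edge [([0.565, -0.01, 0.187], 0.64)]
scene lid_hinge [([0.596, -0.519, -0.002], 0.27)]
scene green_top [([0.5, -0.025, 0.082], 0.59), ([0.637, 0.237, -0.001], 0.23)]
scene yellow_top [([0.489, 0.033, 0.08], 0.48)]
scene red_top [([0.514, -0.134, 0.08], 0.57)]
scene blue_top [([0.504, -0.079, 0.083], 0.39)]
scene vial [([0.474, 0.099, 0.059], 0.64), ([0.64, 0.237, 0.002], 0.4)]
scene green_base [([0.498, -0.02, 0.055], 0.51)]
scene bottle [([0.641, 0.238, -0.0], 0.9)]
scene rack [([0.652, -0.246, 0.005], 0.81)]
scene timer [([0.297, 0.238, -0.001], 0.44)]
scene marker [([0.3, -0.257, -0.002], 0.56)]
top shaker [([0.295, 0.236, 0.0], 0.72), ([0.596, -0.003, -0.0], 0.64)]
top lid_edge [([0.57, -0.012, 0.187], 0.74)]
top lid_hinge [([0.718, 0.008, 0.099], 0.89)]
top green_top [([0.477, 0.094, 0.058], 0.42), ([0.5, -0.024, 0.08], 0.39)]
top yellow_top [([0.49, 0.031, 0.083], 0.63)]
top red_top [([0.512, -0.135, 0.084], 0.61)]
top blue_top [([0.501, -0.08, 0.078], 0.6)]
top vial [([0.473, 0.094, 0.059], 0.42)]
top green_base []
top bottle [([0.641, 0.241, 0.002], 0.76)]
top rack [([0.649, -0.241, -0.0], 0.79)]
top timer [([0.296, 0.235, 0.001], 0.58)]
top marker [([0.298, -0.258, 0.0], 0.49)]
1.4 [ 0.12044045 -0.53664011  0.22424374] [3.14158031e+00 2.17090442e-05 2.20789844e-01] [ 0.252603   -0.04420895  0.08277203]
```

Run:
```python
import cv2,numpy as np
cv2.imwrite("pics/both0.png",cv2.resize(np.hstack([cv2.imread("pics/scene0.png"),cv2.imread("pics/top0.png")]),(800,300),interpolation=cv2.INTER_AREA))
```

```text
(no output)
```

View pics/top0.png

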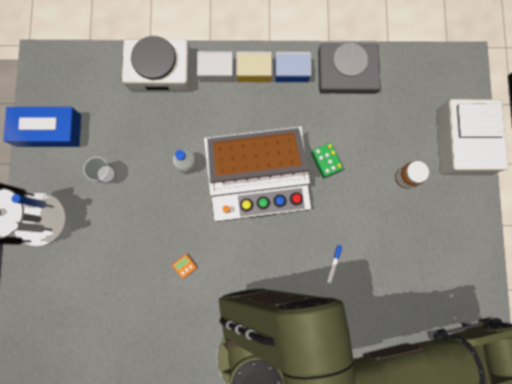

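View pics/scene0.png

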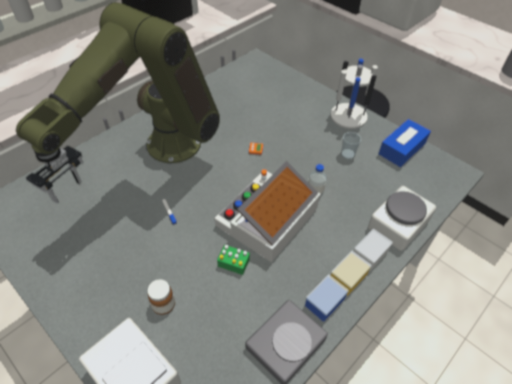

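The networks and pictures agree. In the top view the row, left to right, is vial (227,209), yellow (247,204), green (263,202), blue (280,200) and red (296,198). The lid is open at about 0.46 rad and the shaker yaw is about 0.137. I'll close the fingers, rise and travel to above the lid at (0.599, -0.004).

Request:
carry_out(
  commands=[
    [1,[0,0,-50],[0,0,0.083]],
    [1,[39,-33,0],[0,0,0]],
    [1,[39,-33,0],[0,0,0]],
    [1,[39,-33,0],[0,0,0]],
    [1,[39,-33,0],[0,0,0]],
    [1,[39,-33,0],[0,0,0]],
    [1,[39,-33,0],[0,0,0]],
    [1,[39,-33,0],[0,0,0]],
    [1,[39,-33,0],[0,0,0]],
    [1,[39,-33,0],[0,0,0]],
  ],
  squeeze=5,
)

```text
time_s: 2.65
ee_pos: [0.4283, -0.1928, 0.2745]
eef_rot: [3.141, -0.0, 0.138]
force: [-0.3, -0.2, 0.4]
grip_width: 0.0007
grip_force: 0.0
```

Request:
carry_out(
  commands=[
    [1,[39,-33,0],[0,0,0]],
    [1,[39,-33,0],[0,0,0]],
    [1,[39,-33,0],[0,0,0]],
    [1,[39,-33,0],[0,0,0]],
    [1,[0,0,0],[0,0,0]],
  ],
)

```text
time_s: 3.28
ee_pos: [0.5648, -0.0398, 0.2735]
eef_rot: [-3.141, 0.001, 0.141]
force: [0.2, -1.0, 0.6]
grip_width: 0.0005
grip_force: 0.0
```

Request:
carry_out(
  commands=[
    [1,[20,-16,0],[0,0,0]],
    [1,[19,-15,0],[0,0,0]],
    [1,[0,0,0],[0,0,0]],
    [1,[0,0,25],[0,0,0]],
    [1,[0,0,25],[0,0,0]],
    [1,[0,0,15],[0,0,0]],
    [1,[0,0,0],[0,0,0]],
  ],
)

```text
time_s: 4.15
ee_pos: [0.5976, -0.0066, 0.2088]
eef_rot: [-3.141, 0.001, 0.137]
force: [0.1, 0.6, 0.4]
grip_width: 0.0006
grip_force: 0.0
```

Run:
```python
from station import ctrl
import cv2, numpy as np
for c in ("scene","top"):
    d=ctrl.camera(c); cv2.imwrite(f"pics/{c}1.png",d["img"])
    for t in ("lid_edge","green_top"):
        print(c,t,[(np.round(x["at"],3).tolist(),round(x["score"],2)) for x in ctrl.place_of(t,c)[:2]])
    if c=="scene": cv2.imwrite("pics/s1c.png",cv2.resize(d["img"][120:280,170:370],None,fx=3.5,fy=3.5,interpolation=cv2.INTER_CUBIC))
```

```text
scene lid_edge [([0.569, -0.01, 0.185], 0.62)]
scene green_top [([0.499, -0.019, 0.083], 0.36), ([0.296, 0.24, -0.002], 0.3)]
top lid_edge []
top green_top [([0.508, -0.135, 0.085], 0.65), ([0.65, -0.242, 0.001], 0.55)]
```

View pics/s1c.png

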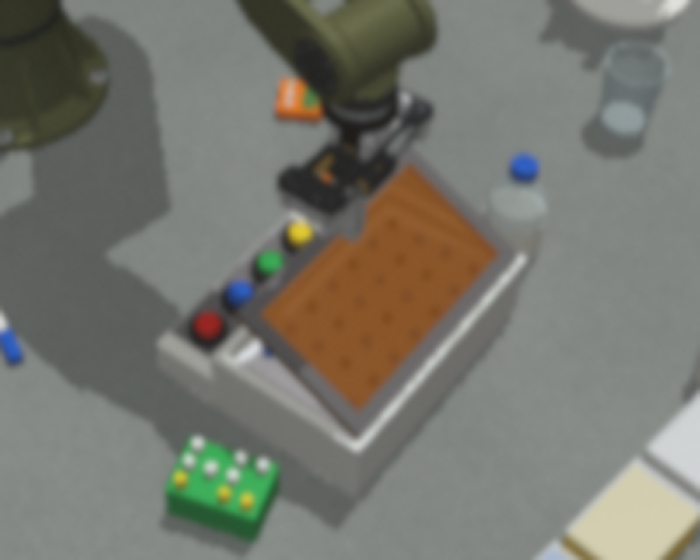

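The closed fingertips, at crop pixel (352,228), are just inside the lid's front edge and a little above it. I'll lower them gently.

Request:
carry_out(
  commands=[
    [1,[0,0,5],[0,0,0]],
    [1,[0,0,5],[0,0,0]],
    [1,[0,0,5],[0,0,0]],
    [1,[0,0,5],[0,0,0]],
    [1,[0,0,5],[0,0,0]],
    [1,[0,0,5],[0,0,0]],
  ],
)

```text
time_s: 5.2
ee_pos: [0.5981, -0.006, 0.179]
eef_rot: [3.142, -0.0, 0.138]
force: [-0.5, -0.4, 2.2]
grip_width: 0.0003
grip_force: 0.7
```

Run:
```python
from station import ctrl
import numpy as np
ctrl.camera("scene")
print([(np.round(x["at"],3).tolist(),round(x["score"],2)) for x in ctrl.place_of("lid_edge","scene")[:2]], ctrl.get_obs()["force"])
```

```text
[([0.561, -0.013, 0.17], 0.73)] [ 0.04919187 -0.18728493 -0.43278217]
```

The lid is following. Its edge has dropped from 0.186 to 0.170 m at about 2 N.

Request:
carry_out(
  commands=[
    [1,[0,0,5],[0,0,0]],
    [1,[0,0,5],[0,0,0]],
    [1,[0,0,5],[0,0,0]],
    [1,[0,0,5],[0,0,0]],
    [1,[0,0,5],[0,0,0]],
    [1,[0,0,5],[0,0,0]],
    [1,[0,0,5],[0,0,0]],
    [1,[0,0,5],[0,0,0]],
    [1,[0,0,4],[0,0,0]],
  ],
)

```text
time_s: 6.42
ee_pos: [0.598, -0.006, 0.1349]
eef_rot: [-3.142, 0.0, 0.138]
force: [-0.9, 0.5, 1.5]
grip_width: 0.0006
grip_force: 0.7
```

Request:
carry_out(
  commands=[
    [1,[0,0,1.5],[0,0,0]],
    [1,[0,0,1.5],[0,0,0]],
    [1,[0,0,1],[0,0,0]],
    [1,[0,0,0],[0,0,0]],
  ],
)

```text
time_s: 6.92
ee_pos: [0.5981, -0.006, 0.1312]
eef_rot: [3.142, -0.0, 0.138]
force: [-0.1, -0.7, -0.6]
grip_width: 0.0006
grip_force: 0.0
```

Request:
carry_out(
  commands=[
    [1,[0,0,1],[0,0,0]],
    [1,[0,0,1],[0,0,0]],
  ],
)

```text
time_s: 7.18
ee_pos: [0.5981, -0.006, 0.1295]
eef_rot: [3.142, -0.0, 0.138]
force: [-3.8, 0.2, 11.0]
grip_width: 0.0006
grip_force: 5.4
```

Request:
carry_out(
  commands=[
    [1,[0,0,0.5],[0,0,0]],
    [1,[0,0,0],[0,0,0]],
  ],
)

```text
time_s: 7.42
ee_pos: [0.5981, -0.006, 0.1295]
eef_rot: [3.141, -0.0, 0.138]
force: [-4.3, 1.1, 8.5]
grip_width: 0.0001
grip_force: 4.2
```

Request:
carry_out(
  commands=[
    [1,[0,0,0.8],[0,0,0]],
    [1,[0,0,0],[0,0,0]],
  ],
)

```text
time_s: 7.68
ee_pos: [0.5982, -0.006, 0.1294]
eef_rot: [3.141, -0.001, 0.138]
force: [-7.3, -0.5, 14.8]
grip_width: 0.0008
grip_force: 7.4
```

Request:
carry_out(
  commands=[
    [1,[0,0,-10],[0,0,0]],
    [1,[0,0,-30],[0,0,0]],
    [1,[0,0,-30],[0,0,0]],
    [1,[-50,0,0],[0,0,0]],
    [1,[0,0,0],[0,0,0]],
  ],
)

```text
time_s: 8.3
ee_pos: [0.5465, -0.013, 0.1982]
eef_rot: [-3.141, 0.001, 0.137]
force: [0.4, 0.4, -0.1]
grip_width: 0.0005
grip_force: 0.0
```

Run:
```python
from station import ctrl
import cv2, numpy as np
for c in ("scene","top"):
    d=ctrl.camera(c)
    for t in ("lid_edge","green_top","yellow_top","blue_top","red_top","vial"):
        print(c,t,[(np.round(x["at"],3).tolist(),round(x["score"],2)) for x in ctrl.place_of(t,c)[:2]])
    if c=="scene": cv2.imwrite("pics/s2c.png",cv2.resize(d["img"][120:280,170:370],None,fx=3.5,fy=3.5,interpolation=cv2.INTER_CUBIC))
```

```text
scene lid_edge [([0.544, -0.012, 0.109], 0.95)]
scene green_top [([0.5, -0.023, 0.087], 0.6)]
scene yellow_top [([0.492, 0.032, 0.079], 0.56)]
scene blue_top [([0.504, -0.076, 0.082], 0.45)]
scene red_top [([0.511, -0.134, 0.078], 0.6)]
scene vial [([0.473, 0.099, 0.061], 0.47), ([0.593, -0.521, -0.002], 0.22)]
top lid_edge []
top green_top [([0.512, -0.134, 0.083], 0.27)]
top yellow_top []
top blue_top []
top red_top [([0.512, -0.135, 0.087], 0.44)]
top vial []
```

View pics/s2c.png

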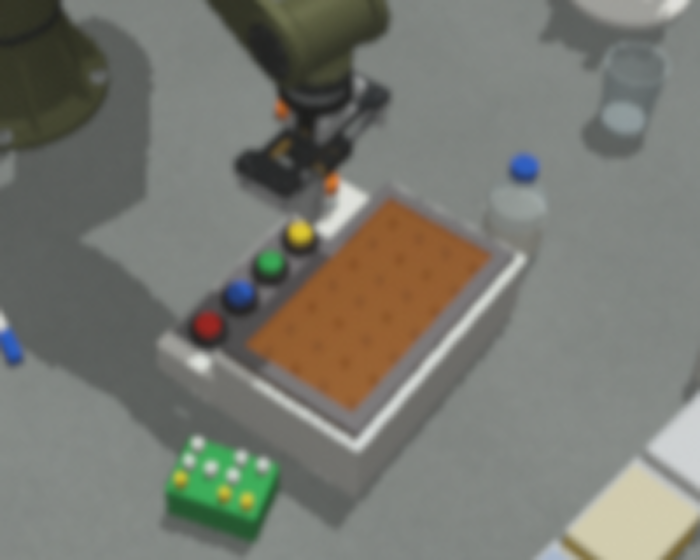

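The lid is shut: its edge reads 0.109 m, and in the crop it lies flat. Green is at crop pixel (270,262), between yellow and blue. Next I'll go above green at (0.499, -0.0245) and descend to 13 mm above it.

Request:
carry_out(
  commands=[
    [1,[-49,5,0],[0,0,0]],
    [1,[0,0,0],[0,0,0]],
    [1,[0,0,25],[0,0,0]],
    [1,[0,0,25],[0,0,0]],
    [1,[0,0,25],[0,0,0]],
    [1,[0,0,13],[0,0,0]],
    [1,[0,0,0],[0,0,0]],
  ],
)

```text
time_s: 9.88
ee_pos: [0.5009, -0.0245, 0.1097]
eef_rot: [-3.141, 0.001, 0.138]
force: [0.2, 0.8, 0.4]
grip_width: 0.0006
grip_force: 0.0
```

Run:
```python
from station import ctrl
import cv2, numpy as np
d=ctrl.camera("scene")
cv2.imwrite("pics/s3c.png",cv2.resize(d["img"][160:240,200:300],None,fx=7,fy=7,interpolation=cv2.INTER_CUBIC))
K=d["camera_matrix"]
P=lambda p:((cv2.projectPoints(np.array([p],float),d["rvec"],d["tvec"],K,None)[0].ravel()-[200,160])*7).round()
o=ctrl.get_obs();e=o["ee_pos"];print(e,P(e-[0,0,.019]),P([.499,-.0245,.078]))
```

```text
[ 0.50116666 -0.02453503  0.11037262] [333. 231.] [330. 244.]
```

View pics/s3c.png

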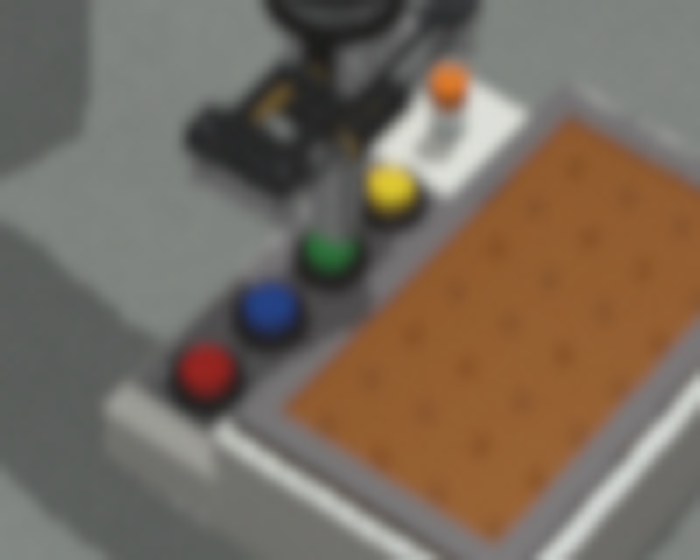

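The fingertips, at crop pixel (333,231), are centred over the green button at (330,246). I'll press it in small steps.

Request:
carry_out(
  commands=[
    [1,[-1.5,0,5],[0,0,0]],
    [1,[0,0,4],[0,0,0]],
    [1,[0,0,2],[0,0,0]],
    [1,[0,0,1.5],[0,0,0]],
    [1,[0,0,1.5],[0,0,0]],
    [1,[0,0,1.5],[0,0,0]],
    [1,[0,0,0],[0,0,0]],
  ],
)

```text
time_s: 10.8
ee_pos: [0.4994, -0.0248, 0.095]
eef_rot: [3.141, -0.001, 0.138]
force: [-1.5, 0.8, 9.2]
grip_width: 0.0003
grip_force: 4.7
```

Request:
carry_out(
  commands=[
    [1,[0,0,0],[0,0,0]],
    [1,[0,0,0],[0,0,0]],
  ],
)

```text
time_s: 11.05
ee_pos: [0.4994, -0.0248, 0.095]
eef_rot: [3.141, -0.001, 0.138]
force: [-2.2, 0.1, 10.6]
grip_width: 0.0005
grip_force: 4.7
```

Run:
```python
from station import ctrl
import cv2, numpy as np
d=ctrl.camera("scene")
cv2.imwrite("pics/s4c.png",cv2.resize(d["img"][160:240,200:300],None,fx=7,fy=7,interpolation=cv2.INTER_CUBIC))
print([(np.round(x["at"],4).tolist(),round(x["score"],2)) for t in("green_top","yellow_top","blue_top") for x in ctrl.place_of(t,"scene")[:1]])
o=ctrl.get_obs();print(o["force"],o["moment"],o["ee_pos"],o["eef_rot"])
```

```text
[([0.636, 0.24, 0.0019], 0.68), ([0.5071, -0.079, 0.0817], 0.47)]
[-2.04484771 -0.06383144  9.12516631] [0.03931332 0.51507317 0.01111111] [ 0.49943426 -0.02479629  0.09499121] [ 3.14138323e+00 -6.25679951e-04  1.37819322e-01]
```

View pics/s4c.png

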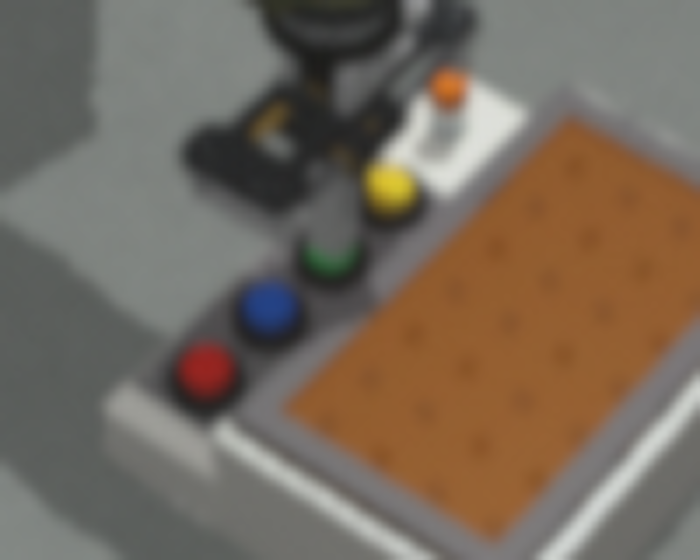

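Request:
carry_out(
  commands=[
    [1,[0,0,0.5],[0,0,0]],
    [1,[0,0,0],[0,0,0]],
  ],
)

```text
time_s: 11.5
ee_pos: [0.4995, -0.0248, 0.0948]
eef_rot: [3.141, -0.001, 0.138]
force: [-5.2, 0.1, 15.8]
grip_width: 0.0006
grip_force: 7.3
```

The force is stiff at z = 0.095, so the button may already be at its stop. I'll ease off step by step and read the spring curve.

Request:
carry_out(
  commands=[
    [1,[0,0,-2],[0,0,0]],
    [1,[0,0,0],[0,0,0]],
  ],
)

```text
time_s: 11.75
ee_pos: [0.4993, -0.0248, 0.0961]
eef_rot: [3.141, -0.0, 0.138]
force: [0.1, -0.2, 4.6]
grip_width: 0.0005
grip_force: 2.1
```

Request:
carry_out(
  commands=[
    [1,[0,0,-1.5],[0,0,0]],
    [1,[0,0,0],[0,0,0]],
  ],
)

```text
time_s: 12.0
ee_pos: [0.4994, -0.0248, 0.0975]
eef_rot: [3.141, -0.0, 0.138]
force: [0.3, -0.9, 4.2]
grip_width: 0.0004
grip_force: 1.7
```

Request:
carry_out(
  commands=[
    [1,[0,0,-1.5],[0,0,0]],
    [1,[0,0,0],[0,0,0]],
  ],
)

```text
time_s: 12.25
ee_pos: [0.4993, -0.0248, 0.099]
eef_rot: [3.141, -0.0, 0.138]
force: [1.3, -1.1, 2.6]
grip_width: 0.0001
grip_force: 1.3
```

Request:
carry_out(
  commands=[
    [1,[0,0,-1.5],[0,0,0]],
    [1,[0,0,0],[0,0,0]],
  ],
)

```text
time_s: 12.5
ee_pos: [0.4992, -0.0247, 0.1004]
eef_rot: [-3.142, 0.0, 0.138]
force: [1.2, -0.5, 1.8]
grip_width: 0.0006
grip_force: 0.8
```

Request:
carry_out(
  commands=[
    [1,[0,0,-1.5],[0,0,0]],
    [1,[0,0,0],[0,0,0]],
  ],
)

```text
time_s: 12.75
ee_pos: [0.499, -0.0247, 0.1018]
eef_rot: [-3.141, 0.001, 0.138]
force: [-0.4, -0.1, -0.2]
grip_width: 0.0002
grip_force: 0.0
```

The spring ran from about 5 N at 0.095 m to 1.5 N at 0.1005 m, so the button went fully down and has sprung back. Now I'll draw clear and check.

Request:
carry_out(
  commands=[
    [1,[0,0,-20],[0,0,0]],
    [1,[0,0,-50],[0,0,0]],
    [1,[0,0,-50],[0,0,0]],
    [1,[0,0,-40],[0,0,0]],
    [1,[-30,30,-20],[0,0,0]],
    [1,[-30,40,0],[0,0,0]],
    [1,[-20,40,0],[0,0,0]],
    [1,[0,40,0],[0,0,0]],
    [1,[0,40,0],[0,0,0]],
    [1,[0,0,0],[0,0,0]],
  ],
)

```text
time_s: 14.0
ee_pos: [0.4458, -0.2257, 0.2812]
eef_rot: [-3.141, 0.001, 0.135]
force: [-0.0, -0.4, 0.5]
grip_width: 0.0006
grip_force: 0.0
```

Run:
```python
from station import ctrl
import cv2, numpy as np
for c in ("scene","top"):
    d=ctrl.camera(c)
    for t in ("lid_edge","green_top","yellow_top","blue_top","red_top","vial","bottle","rack","timer","marker"):
        print(c,t,[(np.round(x["at"],3).tolist(),round(x["score"],2)) for x in ctrl.place_of(t,c)[:1]])
    if c=="scene": cv2.imwrite("pics/s5c.png",cv2.resize(d["img"][120:280,170:370],None,fx=3.5,fy=3.5,interpolation=cv2.INTER_CUBIC))
print(ctrl.get_obs()["joint_vel"].round(3))
```

```text
scene lid_edge [([0.547, -0.012, 0.109], 0.59)]
scene green_top [([0.296, 0.24, 0.001], 0.37)]
scene yellow_top [([0.489, 0.035, 0.081], 0.48)]
scene blue_top [([0.505, -0.075, 0.08], 0.4)]
scene red_top [([0.512, -0.134, 0.077], 0.55)]
scene vial [([0.473, 0.098, 0.057], 0.52)]
scene bottle [([0.639, 0.239, -0.002], 0.87)]
scene rack [([0.65, -0.244, 0.003], 0.57)]
scene timer [([0.721, 0.007, 0.101], 0.62)]
scene marker [([0.3, -0.259, 0.0], 0.45)]
top lid_edge [([0.543, -0.013, 0.108], 0.97)]
top green_top [([0.497, -0.028, 0.08], 0.56)]
top yellow_top [([0.493, 0.034, 0.083], 0.51)]
top blue_top [([0.505, -0.081, 0.077], 0.46)]
top red_top [([0.51, -0.134, 0.082], 0.4)]
top vial [([0.477, 0.097, 0.058], 0.52)]
top bottle [([0.64, 0.241, 0.0], 0.57)]
top rack [([0.65, -0.242, -0.0], 0.72)]
top timer [([0.296, 0.234, 0.002], 0.92)]
top marker []
[ 0.001 -0.001  0.001 -0.001 -0.     0.001]
```

View pics/s5c.png

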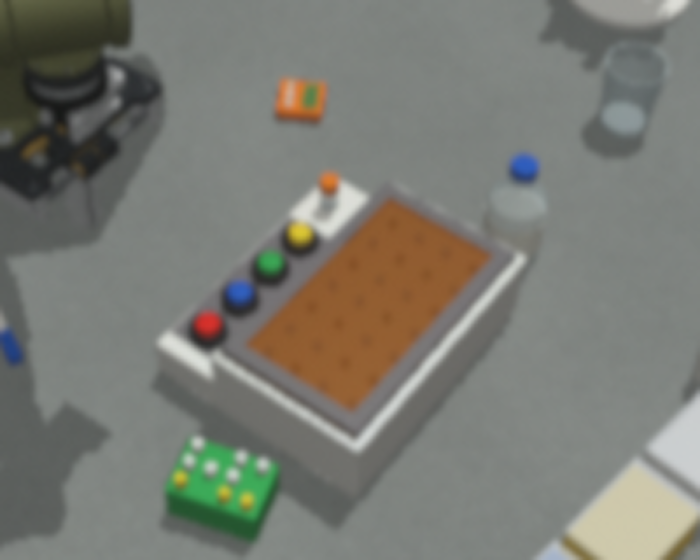

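The lid is flat, the four buttons at (300,234), (270,262), (240,293) and (208,325) are up, the vial is standing at (328,195), and the hand is clear. I'm handing in.

```bash
python3 -c "
from station import ctrl
print(ctrl.hand_in())"
```

```text
the job is handed in; nothing more can be done
None
```

I pushed the lid fully shut, then pressed the green button to its stop and let it spring back; the hand is clear, nothing else looks moved, and the job is handed in (no verdict was returned).

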